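Open the glovebox pass chamber after feeling that the inner gate is home

ROBOT

A 6-joint arm with a two-finger parallel gripper is mounted at the origin on the work surface. World frame = base frame: x ahead of the robot, y to its left, z up, the work surface at z = 0. Lengths are in m, angles in rad, forces in N, time in s.
With the tool pointing down it reaches from about 0.325 to 0.85 m from the base axis. Payload 15.5 kg.
Tool frame: the origin (TCP) lies between the finger pads; the fingertips stand 19 mm ahead of it and the grasp point (between the pads) is the TCP; z points along the fingers, y is the line along which they close (so a half turn about z gives the same grasp; the last joint's range is limited). The gripper opens to 91 mm and grips with 3 to 60 N. Pads are 32 mm wide; open, the fingers measure 118 mm over their backs; the gripper's body (76 mm by 178 mm) begins 60 mm behind the grasp point.
Start: joints at [1.016, 0.494, 1.345, -0, 1.302, -0.096], TCP at [0.277, 0.56, 0.233] pointing down, gripper open.
Joint ranges: [-2.91, 2.91], [-0.82, 2.16], [0.22, 2.67], [-1.22, 4.37], [0.12, 2.79], [-3.08, 3.08]. Speed limits (rad/s): [1.89, 1.89, 2.57, 3.01, 3.01, 3.01].

INTERFACE

Orientations are given as a unit quaternion [w, x, y, z].
In Python, from workcell import r gives the robot as it stands.
- The arm moves only by the tool play_rows, never from a script. Its argument "plan" is text: rows parted by semicolons, each of 4 numbers parted by spaces: the shift along the tool's x, y, z in mm, then the turn about the tool's z in degrees. In form: dx dy dz twist; .... A call has 1 to 10 rows; each row shifts and turns the commanded pose from where the row before left it, along the tool's axes as they then stand; what a row does not reach is not made up. A row lasts 1/12 s, in which the tool goes at most 41.7 mm and 7.16 degrees, less where a joint would pass 70% of its speed; a pose out of reach is approached as far as the arm can. A call is refused whole if a number of a shift passes 41.7 or a number of a turn 7.16, either way. A call with a gripper value outside its range is refused whole. "gripper" is the opening, from 0 (shut) to 1 (fully open), set as the call begins (left out, the last holds). The fingers move at their own pace and stop on an object; "newtons" is the grip in N (left out, the last holds). Time passes only in rows, so rows that do not move let the fingers close. It gives the time, the measured TCP pose, the force, the opening and the grip force at its end, in the units of the state.
- r.get_state(): the state, without advancing time (a new reading comes with each control period).
- r.get_image(name): name is "scene" or "top" or "wrist"; returns the picture (384x512x3 uint8, red, green, blue); there is no depth.
- r.get_calibration(name): a dict with "fx", "fy", "cx", "cy" (pixels), "dist_coeffs" ([k1, k2, p1, p2, k3] as OpenCV has them; the pictures are not rectified), "pose" (4x4, takes a point from camera to world coordinates); the wrist camera has in their place "mount" (4x4, takes a point from camera to tool coordinates, whose origin is the TCP and whose axes are the flange's). Camera axes: x right, y down, z forward; pixel columns grow to the right and rows downward; lengths in m; the calibration is good to about 2 mm. A picture is of the moment at which its call begins: read the wrist's pose just before it. get_calibration takes no time and is no camera call.
- r.hand_in(): hands the job in; it is judged then, once.
The state is a dict: "time_s": time; "q": joint angles; "joint_velocities": joint speeds; "effort": joint torques, N m; "eef_pos": TCP position; "tcp_rot": TCP orientation; "ft_force": force on the tool from outside, world axes, zero at the start; "torque": the same for the moment, N m; "grip_width": finger opening in m; "grip_force": force on a finger pad.
Only numpy, scipy, OpenCV 4.12 (cv2) and the standard library are available. Lean on these libraries where they do the work, as an engineer would, in place of code of your own. Each camera call takes 0.05 s, during which the arm holds its last target. There are 200 camera calls.

TASK

The finished boards are waiting in the glovebox's pass chamber. First make sure by touch that the inner gate is fully shut: press down firmly on the palm knob on its rod until it is hard home, because it may be standing a little open. Then take the outer door by its pull, swing it all the way up to its stop and leave it standing open, with the gate still shut and the things around left where they are.

Things in the scene. Friction and masses are not known exactly. Their poses are not given: they have to be found in the camera images.
- glovebox: Bench glovebox, fixed unit. Origin on the table under the centre of its pass chamber; z up, x from outer door to inner gate and main chamber (roughly to the robot's right), y roughly away from the robot. Pass chamber: white steel box 270 (x) x 240 (y) x 200 mm high; its end wall at -x is 76 mm high, then a face with the outer door rises at 0.78 rad from level to x = -10 mm; from there the roof is flat.
- main_chamber (a point): Centre of the main chamber's roof, 420 mm above the table: a clear acrylic box with two capped glove ports towards the robot, 420 (x) x 370 mm (y), over x = +205 to +625 and y = -170 to +200 mm of the glovebox's frame, joined to the pass chamber by a neck 70 mm long. Fixed to the glovebox, same axes.
- inner_gate (a joint): Inner door between pass and main chamber: an upright sliding gate on a 12 mm push-pull rod that comes out of the flat roof through a brass gland and ends in a black palm knob. Value: height over its sill in m, 0 = shut, 0.060 = open; 0 to 14 mm open at the start. Stays where left; about 3 N moves it down, then it stops hard. No interlock links it to the outer door.
- gate_knob_top (a point): Centre of the flat top of the gate's round black palm knob, 44 mm across (top 36 mm), 22 mm thick; moves with the gate. Shut, it lies 256 mm above the table, at x = +100, y = 0 in the glovebox's frame, whose axes it shares. The fan housing hangs over it, leaving it open only from the outer door's side (-x) and the two sides.
- fan_housing (a point): Middle of the lower edge, nearest the outer door, of the circulation fan housing: a fixed grey box on the main chamber's wall above the gate's knob, 105 (x) x 110 (y) x 100 mm high, over x = +94 to +199, y = -55 to +55, z = +335 to +435 mm of the glovebox's frame. It overhangs the knob's axis by 6 mm, its underside 79 mm above the shut knob: no room for a gripper straight from above.
- outer_door (a joint): Outer door on the sloping face: angle in rad, 0 = shut at the start, grows as its lower edge is lifted, stop at 1.0. A friction hinge holds it wherever it is left (about 6 N at the pull lifts it).
- door_pull (a point): Middle of the outer door's pull: aluminium rail 90 mm long (y), 12 mm thick (x), standing 28 mm out of the door (z), 26 mm above its lower edge; this point is 14 mm off the door's face. Axes are the door's: y along hinge and rail, z straight out of the face, x up the door to the hinge. Door: 200 mm wide, 10 mm thick, aluminium frame, clear pane.
- door_hinge (a point): Middle of the outer door's hinge line, along y of the door's axes, at the door's upper edge; in the door's axes the middle of the pull lies at x = -142, z = +19 mm from it. The hinge turns about +y as the door opens.
- solder_reel: Bystander: grey solder reel, 60 mm in diameter, 44 mm high, standing on the pass chamber's flat roof. Origin: centre of its underside.
- alcohol_bottle: Bystander: white bottle, 60 mm in diameter, 130 mm high, on the table on the far (+y) side of the pass chamber. Origin: centre of its underside.
- flux_jar: Bystander: amber jar, 40 mm in diameter, 50 mm high, on the table in the gap between pass chamber and main chamber, on the near side of the neck. Origin: centre of its underside.
- screwdriver: Bystander: screwdriver some 200 mm long, lying along its own x (handle to -x) on the table beside the near (-y) side of the pass chamber. Origin: near its middle, on the table.
- circuit_board: Bystander: green circuit board 100 x 70 mm, 17 mm high with its parts, lying on the table on the left. Origin: centre of its underside.
- multimeter: Bystander: grey multimeter 150 x 75 x 36 mm lying on the table on the left. Origin: centre of its underside.
- tip_cleaner: Bystander: round blue pot with brass wool, 80 mm in diameter, 70 mm high, on the table on the left. Origin: centre of its underside.

How it is judged:
On the way, in this order (a step that is already met when the one before it is completed fails the run):
1. The inner gate is felt to be home: the fingers press on it with more than 4 N while it is shut, the outer door still shut (contact force between the fingers and inner_gate above 4 N and value of joint inner_gate below 0.002 m and value of joint outer_door below 0.05 rad), for 0.2 s.
2. The outer door is swung up to its stop with the gate shut (value of joint outer_door above 0.85 rad and value of joint inner_gate below 0.003 m), for 0.1 s.
At the end, for the whole second after the job is handed in: The outer door stands open by itself, within 0.15 rad of its stop (above 0.85 rad) and at rest; the inner gate is shut (less than 3 mm above its sill) (all of step 2 and velocity of joint outer_door between -0.05 and 0.05 rad/s); the robot touches nothing.
It fails at once if The outer door opened (more than 0.06 rad) while the inner gate is open (more than 4 mm) (value of joint outer_door above 0.06 rad and value of joint inner_gate above 0.004 m).
It fails at once if A bystander is moved more than 40 mm from its place (distance of any of solder_reel, alcohol_bottle, flux_jar, screwdriver, circuit_board, multimeter, tip_cleaner from where it was at the start of the episode above 0.04 m).
It also fails if it takes over 54 s, if anything falls off the work surface, if the arm or the gripper's body presses on something with over 40 N, if the wrist force passes 120 N, or if a joint passes its speed limit or range.

## Working session

There is one attempt and no reset: what is moved stays moved. The work goes in short steps, Python scripts to look and compute and a tool call to move; the robot and the scene stay as the last step left them, time stands still between calls to the robot, and variables do not carry over. Pictures are saved under pics/ and viewed, at most 10 in all, crops included, and the job is handed in when it is done.

Besides the shell and the picture viewer there is one more tool, called after "Request:" by a JSON object that holds its "op" and its "data". play_rows: Moves the arm, as the interface text tells. Its arguments: {"type":"object","properties":{"plan":{"type":"string"},"gripper":{"type":"number"},"newtons":{"type":"number"}},"required":["plan"]}

```bash
ls; mkdir -p pics; python3 - <<'E'
from workcell import r
import cv2
s=r.get_state();print(s)
for n in("scene","top"):
    im=r.get_image(n);cv2.imwrite(f"pics/{n}0.png",cv2.resize(im[:,:,::-1],(800,600),interpolation=cv2.INTER_CUBIC));c=r.get_calibration(n);print(n,c)
print(r.get_calibration("wrist"))
E
```

```text
pics
{'time_s': 0.0, 'q': array([ 1.01653022e+00,  4.94180233e-01,  1.34613075e+00, -3.90375237e-06,
        1.30247596e+00, -9.55045786e-02]), 'joint_velocities': array([ 3.46299329e-04,  2.37330679e-05,  7.48425035e-04,  1.18701863e-03,
       -2.78423309e-04,  1.25504828e-03]), 'effort': array([ 1.01638838e-03, -8.78820705e+01, -3.81864417e+01,  7.07857171e-02,
        5.32424427e-02, -6.75231672e-05]), 'eef_pos': array([0.27658968, 0.56007687, 0.23234021]), 'tcp_rot': array([-1.88825219e-04,  2.27374007e-01,  9.73807324e-01, -5.66506633e-04]), 'ft_force': array([ 0.03510641, -0.11542802,  0.01563602]), 'torque': array([-0.0096015 ,  0.01258208,  0.01100164]), 'grip_force': 0.0, 'grip_width': 0.09143039719915978}
scene {'fx': 370.7812432240823, 'fy': 370.7812432240823, 'cx': 257.11130944370393, 'cy': 187.5687376381412, 'dist_coeffs': array([-0.04826989,  0.        ,  0.        ,  0.        ,  0.        ]), 'pose': array([[-0.78220277,  0.53291419, -0.32274028,  0.97079568],
       [ 0.62286356,  0.68065125, -0.38568751,  0.58182435],
       [ 0.01413522, -0.502709  , -0.86434013, 
[... 369 characters left out ...]
933335,  0.01713635,  0.08161572],
       [-0.01779491, -0.07576679, -0.99696677,  1.65587645],
       [ 0.        ,  0.        ,  0.        ,  1.        ]])}
{'fx': 267.9331294805871, 'fy': 267.9331294805871, 'cx': 254.53561601140606, 'cy': 190.6679127914096, 'dist_coeffs': array([-0.01140976,  0.        ,  0.        ,  0.        ,  0.        ]), 'mount': array([[-9.00062871e-04, -9.61061170e-01, -2.76334251e-01,
         8.01075368e-02],
       [ 9.99999531e-01, -7.66294189e-04, -5.92061460e-04,
        -6.07875109e-04],
       [ 3.57253949e-04, -2.76334654e-01,  9.61061409e-01,
        -1.51722511e-01],
       [ 0.00000000e+00,  0.00000000e+00,  0.00000000e+00,
         1.00000000e+00]])}
```

View pics/scene0.png

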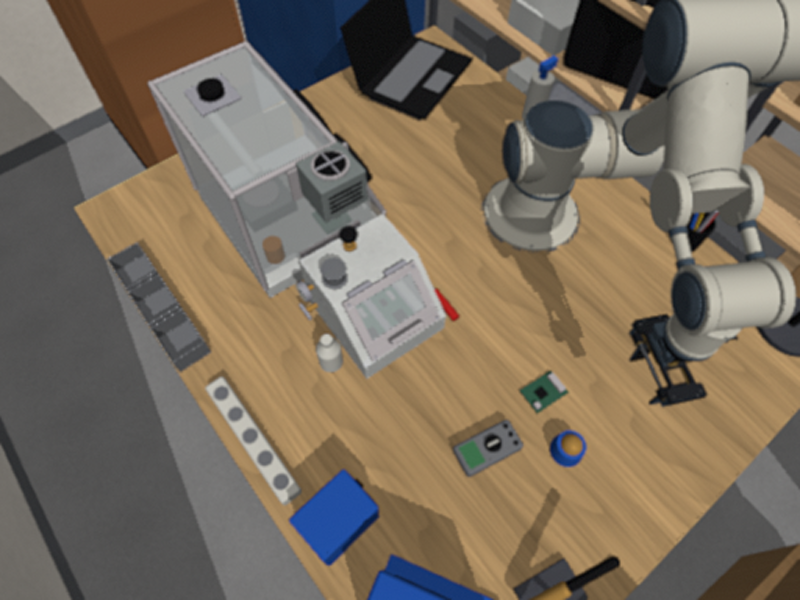

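View pics/top0.png

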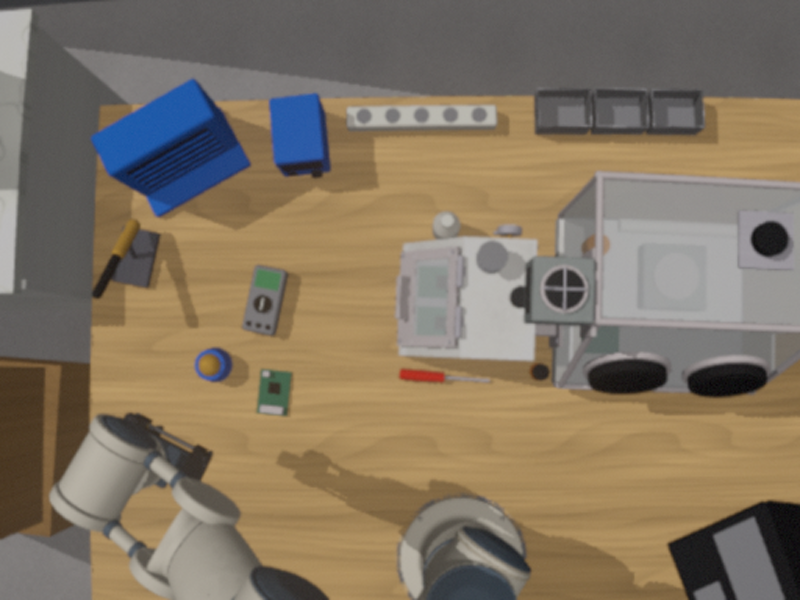

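The scene view shows the glovebox centre-left: knob at about (348,235), pull at (405,332), reel at (333,270). In the top view the pass chamber covers (400-537, 240-360) and the knob is at (520,297), partly under the fan housing. I'll enlarge both.

```bash
python3 - <<'E'
import cv2
from workcell import r
a=r.get_image("scene")[:,:,::-1];b=r.get_image("top")[:,:,::-1]
cv2.imwrite("pics/a.png",cv2.resize(a[130:250,180:300],(600,600),interpolation=cv2.INTER_CUBIC))
cv2.imwrite("pics/b.png",cv2.resize(b[130:250,245:385],(700,600),interpolation=cv2.INTER_CUBIC))
E
```

```text
(no output)
```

View pics/a.png

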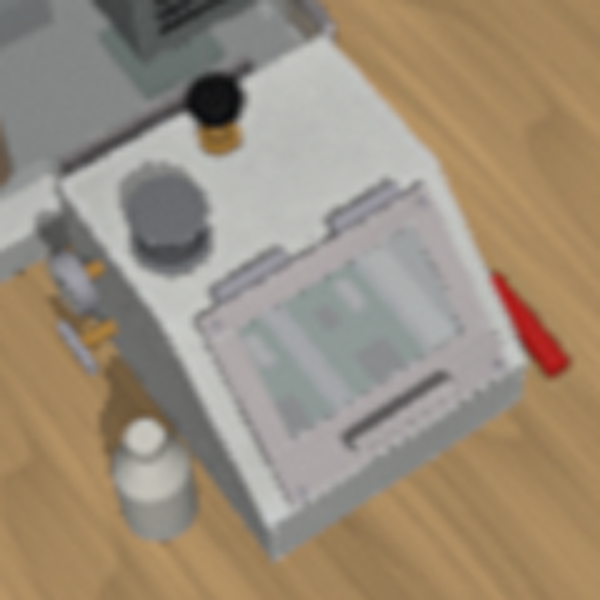

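View pics/b.png

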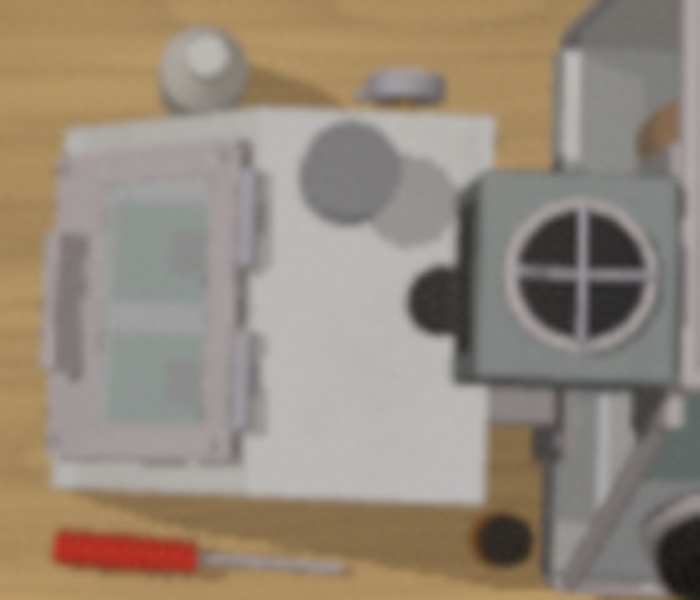

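The crops show the chamber edges clearly. In the scene crop the knob top is at (217,98) and the pull at (397,410). In the top crop the roof corners are at (495,118) and (487,502). I'll fit the glovebox pose from these.

```bash
cat > h.py <<'E'
import numpy as np, cv2
from scipy.optimize import least_squares
from scipy.spatial.transform import Rotation as R
from workcell import r
def proj(n,P):
    c=r.get_calibration(n);T=np.linalg.inv(c["pose"]);K=np.array([[c["fx"],0,c["cx"]],[0,c["fy"],c["cy"]],[0,0,1]])
    return cv2.projectPoints(np.float64(P).reshape(-1,1,3),cv2.Rodrigues(T[:3,:3])[0],T[:3,3],K,c["dist_coeffs"])[0].reshape(-1,2)
def G(p,P):
    a=p[2];P=np.atleast_2d(P);c,s=np.cos(a),np.sin(a)
    return np.c_[p[0]+c*P[:,0]-s*P[:,1],p[1]+s*P[:,0]+c*P[:,1],P[:,2]]
E
python3 - <<'E'
from h import *
t=lambda L,x0,y0:(np.array(L)+.5)/5-.5+[x0,y0]
A=[(.135,.12,.2),(.135,-.12,.2),(-.01,-.12,.2),(-.135,.12,.076),(-.135,.12,0),(-.135,-.12,.076),(-.135,-.12,0)]
a=t([(60,180),(330,38),(438,160),(275,525),(280,558),(522,365),(522,400)],180,130)
B=[(.135,.12,.2),(.135,-.12,.2),(-.135,.12,.076),(-.135,-.12,.076),(-.01,.12,.2),(-.01,-.12,.2)]
b=t([(495,118),(487,502),(65,130),(52,488),(265,108),(250,495)],245,130)
f=lambda p:np.r_[proj("scene",G(p,A))-a,proj("top",G(p,B))-b].ravel()
s=least_squares(f,[.55,0,-1.57],loss="soft_l1");print(s.x);print(f(s.x).reshape(-1,2).round(1))
p=s.x
k=t([(217,98)],180,130)
for h in(0,.007,.014):print(h,proj("scene",G(p,[.1,0,.256+h]))-k)
print("knob",G(p,[.1,0,.256]))
u=np.array([np.cos(.78),0,np.sin(.78)]);n=np.array([-u[2],0,u[0]])
H=np.array([-.01,0,.2])-.004*u+.005*n   # guessed hinge
pl=H-.142*u+.019*n;print("pull",G(p,pl),"hinge",G(p,H))
for nm,x0,y0 in(("scene",180,130),("top",245,130)):
    Q=[pl+[0,y,0]+e*n for y in(-.045,.045) for e in(-.014,.014)]+[H+[0,y,0]-d*u for y in(-.1,.1) for d in(0,.168)]
    print(nm,((proj(nm,G(p,Q))-[x0,y0])*5).round())
np.save("p.npy",p)
E
```

```text
[ 0.56360264 -0.00728621 -1.61757912]
[[-0.   0.1]
 [-0.5 -1.4]
 [ 0.3 -0.5]
 [-0.5 -0.1]
 [-0.7  1. ]
 [ 1.6 -1.6]
 [ 0.1  0.3]
 [-0.  -0.3]
 [-0.4  0.3]
 [ 0.4  0.1]
 [ 0.1 -0.2]
 [-0.6 -0. ]
 [-0.1 -0.1]]
0 [[ 0.17363903 -1.57955886]]
0.007 [[ 0.04793007 -2.74091639]]
0.014 [[-0.07888615 -3.9127714 ]]
knob [[ 0.55892607 -0.1071768   0.256     ]]
pull [[0.56971362 0.1232429  0.11438313]] hinge [[0.56436773 0.00905594 0.20074145]]
scene [[441. 375.]
 [458. 382.]
 [343. 438.]
 [358. 446.]
 [421. 174.]
 [509. 365.]
 [193. 310.]
 [293. 505.]]
top [[ 75. 371.]
 [ 44. 369.]
 [ 81. 235.]
 [ 50. 231.]
 [238. 460.]
 [ 50. 455.]
 [249. 137.]
 [ 62. 156.]]
```

Request:
{"op": "play_rows", "data": {"plan": "0 0 -40 0; 0 0 -40 0; 0 0 -40 0; 0 0 -40 0; 0 0 -40 0; 0 0 -40 0; 0 0 -40 0; 0 0 -40 0; 0 0 -40 0; 0 0 -40 0"}}

```text
time_s: 1.03
eef_pos: [0.2764, 0.5598, 0.6317]
tcp_rot: [0.0, 0.227, 0.974, 0.001]
ft_force: [0.2, 1.1, 1.1]
grip_width: 0.091
grip_force: 0.0
```

Request:
{"op": "play_rows", "data": {"plan": "0 0 -40 0; 0 0 -40 0; 0 0 -40 0; 0 0 -40 0; 0 0 -40 0; 0 0 -40 0"}}

```text
time_s: 1.53
eef_pos: [0.2378, 0.4813, 0.7478]
tcp_rot: [0.009, 0.227, 0.973, 0.04]
ft_force: [0.8, -0.4, 0.1]
grip_width: 0.0912
grip_force: 0.0
```

```bash
python3 -c "
from h import *
print(r.get_state()['q'].round(3))"
```

```text
[ 0.995  0.344  0.221  0.016  2.496 -0.104]
```

Request:
{"op": "play_rows", "data": {"plan": "0 0 -40 0; 0 0 -40 0; 0 0 -40 0; 0 0 -40 0"}}

```text
time_s: 1.87
eef_pos: [0.2056, 0.4162, 0.8012]
tcp_rot: [0.016, 0.227, 0.971, 0.07]
ft_force: [0.5, -0.2, 0.7]
grip_width: 0.0908
grip_force: 0.0
```

Request:
{"op": "play_rows", "data": {"plan": "0 0 40 0; 0 0 40 0; 0 0 40 0"}}

```text
time_s: 2.12
eef_pos: [0.2128, 0.4306, 0.7049]
tcp_rot: [0.017, 0.227, 0.971, 0.072]
ft_force: [1.0, 0.7, 1.1]
grip_width: 0.0909
grip_force: 0.0
```

```bash
python3 -c "
from h import *
s=r.get_state();print(s['q'].round(3));w=s['tcp_rot'];print(R.from_quat(np.roll(w,-1)).as_matrix().round(3))"
```

```text
[ 0.973  0.118  0.675  0.025  2.202 -0.122]
[[-0.896  0.438  0.066]
 [ 0.443  0.887  0.132]
 [-0.     0.148 -0.989]]
```

The commanded pose re-bases on what the arm actually reached, so pushing at the reach limit tilts the tool in the arm's plane, and the tilt stays. I need the tips leaning toward the gate, which is world -y. I'll swing the arm round to azimuth about -1.65 and build up the tilt there.

Request:
{"op": "play_rows", "data": {"plan": "-40 0 -4 4.8; -40 0 -4 4.8; -40 0 -4 4.8; -40 0 -4 4.8; -40 0 -4 4.8; -40 0 -4 4.8; -40 0 -4 4.8; -40 0 -4 4.8; -40 0 -4 4.8; -40 0 -4 4.8"}}

```text
time_s: 2.95
eef_pos: [0.4726, 0.137, 0.7234]
tcp_rot: [-0.014, 0.604, 0.794, 0.07]
ft_force: [0.4, 0.3, -0.4]
grip_width: 0.0913
grip_force: 0.0
```

Request:
{"op": "play_rows", "data": {"plan": "-40 0 -4 4.8; -40 0 -4 4.8; -40 0 -4 4.8; -40 0 -4 4.8; -40 0 -4 4.8; -40 0 -4 4.8; -40 0 -4 4.8; -40 0 -4 4.8; -40 0 -4 4.8; -40 0 -4 4.8"}}

```text
time_s: 3.78
eef_pos: [0.4302, -0.2513, 0.7105]
tcp_rot: [-0.042, 0.875, 0.479, 0.059]
ft_force: [0.6, -0.5, -0.1]
grip_width: 0.0913
grip_force: 0.0
```

Request:
{"op": "play_rows", "data": {"plan": "-40 0 -4 4.8; -40 0 -4 4.8; -40 0 -4 4.8; -40 0 -4 4.8; -40 0 -4 4.8; -40 0 -4 4.8; -40 0 -4 4.8; -40 0 -4 4.8; -40 0 -4 4.8; -40 0 -4 4.8"}}

```text
time_s: 4.62
eef_pos: [0.1141, -0.4811, 0.7008]
tcp_rot: [-0.062, 0.994, 0.082, 0.037]
ft_force: [0.1, -0.4, 1.3]
grip_width: 0.0911
grip_force: 0.0
```

```bash
cat >> h.py <<'E'
def st():
    s=r.get_state();M=R.from_quat(np.roll(s['tcp_rot'],-1)).as_matrix()
    print(s['time_s'],"q",s['q'].round(2),"pos",s['eef_pos'].round(4),"F",s['ft_force'].round(1));print(M.round(3));return s['eef_pos'],M
E
python3 -c "
from h import *
st()"
```

```text
4.6167 q [-1.51  0.31  0.42  0.12  2.53 -0.  ] pos [ 0.1141 -0.4811  0.7008] F [ 0.1 -0.4  1.3]
[[ 0.984  0.168  0.063]
 [ 0.159 -0.979  0.13 ]
 [ 0.084 -0.118 -0.989]]
```

Request:
{"op": "play_rows", "data": {"plan": "-40 0 0 4.8; -40 0 0 4.8; -40 0 0 4.8; -40 0 0 4.8; 0 20 -35 0; 0 20 -35 0; 0 20 -35 0; 0 20 -35 0; 0 20 -35 0; 0 20 -35 0"}}

```text
time_s: 5.45
eef_pos: [-0.0593, -0.5183, 0.7293]
tcp_rot: [-0.024, 0.996, -0.084, 0.027]
ft_force: [-0.7, 0.8, -0.0]
grip_width: 0.0913
grip_force: 0.0
```

```bash
python3 -c "
from h import *
st()"
```

```text
5.45 q [-1.83  0.38  0.22  0.09  2.6  -0.02] pos [-0.0593 -0.5183  0.7293] F [-0.7  0.8 -0. ]
[[ 0.985 -0.165  0.059]
 [-0.168 -0.985  0.043]
 [ 0.051 -0.052 -0.997]]
```

Request:
{"op": "play_rows", "data": {"plan": "0 35 -20 0; 0 35 -20 0; 0 35 -20 0; 0 35 -20 0; 0 35 -20 0; 0 35 -20 0; 0 35 -20 0; 0 35 -20 0; 0 35 -20 0; 0 35 -20 0"}}

```text
time_s: 6.28
eef_pos: [-0.096, -0.6571, 0.675]
tcp_rot: [0.075, 0.993, -0.086, 0.027]
ft_force: [0.7, 0.2, -0.2]
grip_width: 0.091
grip_force: 0.0
```

```bash
python3 -c "
from h import *
st()"
```

```text
6.2833 q [-1.85  0.48  0.22  0.11  2.3  -0.02] pos [-0.096  -0.6571  0.675 ] F [ 0.7  0.2 -0.2]
[[ 0.984 -0.175  0.04 ]
 [-0.167 -0.974 -0.153]
 [ 0.066  0.144 -0.987]]
```

Request:
{"op": "play_rows", "data": {"plan": "0 41 -35 0; 0 41 -35 0; 0 41 -35 0; 0 41 -35 0; 0 41 -35 0; 0 41 -35 0; 0 41 -35 0; 0 41 -35 0; 0 41 -35 0; 0 41 -35 0"}}

```text
time_s: 7.12
eef_pos: [-0.1186, -0.68, 0.7401]
tcp_rot: [0.201, 0.975, -0.089, 0.022]
ft_force: [-0.1, -0.9, 0.8]
grip_width: 0.0912
grip_force: 0.0
```

Request:
{"op": "play_rows", "data": {"plan": "0 41 -35 0; 0 41 -35 0; 0 41 -35 0; 0 41 -35 0; 0 41 -35 0; 0 41 -35 0; 0 41 -35 0; 0 41 -35 0; 0 41 -35 0; 0 41 -35 0"}}

```text
time_s: 7.95
eef_pos: [-0.1319, -0.6463, 0.8516]
tcp_rot: [0.331, 0.939, -0.09, 0.014]
ft_force: [-0.3, 0.4, -0.3]
grip_width: 0.091
grip_force: 0.0
```

```bash
python3 -c "
from h import *
st()"
```

```text
7.95 q [-1.97  0.28  0.22  0.23  1.99 -0.04] pos [-0.1319 -0.6463  0.8516] F [-0.3  0.4 -0.3]
[[ 0.983 -0.178 -0.034]
 [-0.16  -0.765 -0.624]
 [ 0.085  0.619 -0.781]]
```

Request:
{"op": "play_rows", "data": {"plan": "0 41 -35 0; 0 41 -35 0; 0 41 -35 0; 0 41 -35 0; 0 41 -35 0; 0 41 -35 0; 0 41 -35 0"}}

```text
time_s: 8.53
eef_pos: [-0.1354, -0.5885, 0.9409]
tcp_rot: [0.418, 0.904, -0.09, 0.007]
ft_force: [0.1, -0.2, -0.0]
grip_width: 0.0911
grip_force: 0.0
```

```bash
python3 -c "
from h import *
p,M=st()
print(M.T@np.array([0,1,0]),M.T@np.array([1,0,0]))"
```

```text
8.5333 q [-2.07  0.16  0.22  0.33  1.92 -0.04] pos [-0.1354 -0.5885  0.9409] F [ 0.1 -0.2 -0. ]
[[ 0.984 -0.169 -0.062]
 [-0.157 -0.634 -0.757]
 [ 0.089  0.754 -0.65 ]]
[-0.15702483 -0.63415744 -0.7570915 ] [ 0.98360184 -0.16928617 -0.06220626]
```

```bash
cat >> h.py <<'E'
def rows(M,d,step=40):
    d=np.array(d)*1000;n=int(np.ceil(np.linalg.norm(d)/step));print(n,"x",(M.T@d/n).round(1))
E
python3 -c "
from h import *
p,M=st()
a=np.array([.2,-.6,.72]);b=np.array([.45,-.4,.68]);c=np.array([.56,.2,.55])
rows(M,a-p);rows(M,b-a);rows(M,c-b)"
```

```text
8.5333 q [-2.07  0.16  0.22  0.33  1.92 -0.04] pos [-0.1354 -0.5885  0.9409] F [ 0.1 -0.2 -0. ]
[[ 0.984 -0.169 -0.062]
 [-0.157 -0.634 -0.757]
 [ 0.089  0.754 -0.65 ]]
11 x [ 28.4 -19.7  12. ]
9 x [ 23.4 -22.1 -15.7]
16 x [  0.2 -31.1 -23.5]
```

Request:
{"op": "play_rows", "data": {"plan": "28.5 -19.5 12 0; 28.5 -19.5 12 0; 28.5 -19.5 12 0; 28.5 -19.5 12 0; 28.5 -19.5 12 0; 28.5 -19.5 12 0; 28.5 -19.5 12 0; 28.5 -19.5 12 0; 28.5 -19.5 12 0; 28.5 -19.5 12 0"}}

```text
time_s: 9.37
eef_pos: [0.1712, -0.6001, 0.7401]
tcp_rot: [0.418, 0.904, -0.09, 0.008]
ft_force: [-0.1, -0.8, 0.2]
grip_width: 0.0912
grip_force: 0.0
```

Request:
{"op": "play_rows", "data": {"plan": "23.5 -22 -15.5 0; 23.5 -22 -15.5 0; 23.5 -22 -15.5 0; 23.5 -22 -15.5 0; 23.5 -22 -15.5 0; 23.5 -22 -15.5 0; 23.5 -22 -15.5 0; 23.5 -22 -15.5 0; 23.5 -22 -15.5 0"}}

```text
time_s: 10.12
eef_pos: [0.4209, -0.4014, 0.7013]
tcp_rot: [0.417, 0.904, -0.091, 0.008]
ft_force: [0.2, -0.6, 1.1]
grip_width: 0.0911
grip_force: 0.0
```

```bash
python3 -c "
from h import *
p,M=st()
c=np.array([.56,.2,.55])
rows(M,c-p)"
```

```text
10.1167 q [-0.45  0.11  0.99 -0.78  1.62  1.1 ] pos [ 0.4209 -0.4014  0.7013] F [ 0.2 -0.6  1.1]
[[ 0.983 -0.171 -0.061]
 [-0.157 -0.636 -0.756]
 [ 0.091  0.753 -0.652]]
16 x [  1.8 -32.5 -22.8]
```

Request:
{"op": "play_rows", "data": {"plan": "2 -32.5 -23 0; 2 -32.5 -23 0; 2 -32.5 -23 0; 2 -32.5 -23 0; 2 -32.5 -23 0; 2 -32.5 -23 0; 2 -32.5 -23 0; 2 -32.5 -23 0"}}

```text
time_s: 10.78
eef_pos: [0.4911, -0.0993, 0.6267]
tcp_rot: [0.416, 0.905, -0.091, 0.008]
ft_force: [0.2, -1.1, -0.5]
grip_width: 0.0915
grip_force: 0.0
```

Request:
{"op": "play_rows", "data": {"plan": "2 -32.5 -23 0; 2 -32.5 -23 0; 2 -32.5 -23 0; 2 -32.5 -23 0; 2 -32.5 -23 0; 2 -32.5 -23 0; 2 -32.5 -23 0; 2 -32.5 -23 0"}}

```text
time_s: 11.45
eef_pos: [0.5628, 0.2023, 0.5522]
tcp_rot: [0.416, 0.905, -0.09, 0.008]
ft_force: [1.8, 0.6, 0.5]
grip_width: 0.0914
grip_force: 0.0
```

```bash
python3 -c "
from h import *
p,M=st()
import cv2
cv2.imwrite('pics/s1.png',cv2.resize(r.get_image('scene')[:,:,::-1],(768,576)))"
```

```text
11.45 q [ 0.58  0.6   0.63 -0.92  2.29  1.85] pos [0.5628 0.2023 0.5522] F [1.8 0.6 0.5]
[[ 0.984 -0.17  -0.061]
 [-0.157 -0.637 -0.754]
 [ 0.089  0.752 -0.653]]
```

View pics/s1.png

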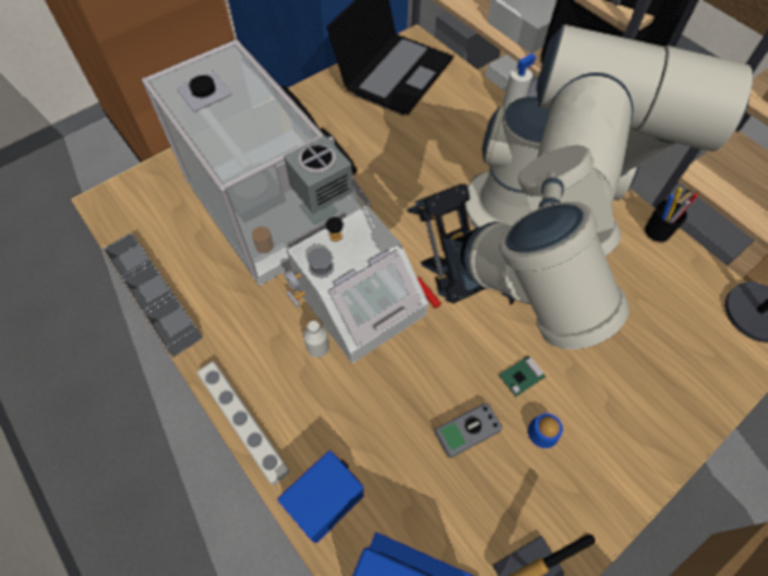

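The arm is clear of everything, with the tool leaning about 49° toward the gate. Next I twist about -97° so the finger pair lies level along the glovebox's y, and close the gripper for pressing.

Request:
{"op": "play_rows", "data": {"plan": "0 0 0 -6.9; 0 0 0 -6.9; 0 0 0 -6.9; 0 0 0 -6.9; 0 0 0 -6.9; 0 0 0 -6.9; 0 0 0 -6.9; 0 0 0 -6.9; 0 0 0 -6.9; 0 0 0 -6.9", "gripper": 0, "newtons": 30}}

```text
time_s: 12.33
eef_pos: [0.5628, 0.2004, 0.5527]
tcp_rot: [0.347, 0.796, 0.44, -0.231]
ft_force: [-0.1, -0.5, -0.0]
grip_width: 0.0275
grip_force: 0.0
```

Request:
{"op": "play_rows", "data": {"plan": "0 0 0 -6.9; 0 0 0 -6.9; 0 0 0 -6.9; 0 0 0 -6.9; 0 0 0 0; 0 0 0 0"}}

```text
time_s: 12.83
eef_pos: [0.5627, 0.2005, 0.5527]
tcp_rot: [0.283, 0.671, 0.614, -0.305]
ft_force: [-0.0, -0.2, -0.4]
grip_width: 0.0003
grip_force: 0.0
```

```bash
python3 -c "
from h import *
p,M=st()
g=np.load('p.npy')
# lowest fingertip edge (tool x=+16, z=+19) sits on knob
e=M@np.array([.016,0,.019])
t=G(g,[.093,0,.256])[0]-e
print('edge off',e,'press TCP',t)
w=t+[0,0,.05]; w2=w-M[:,2]*.12
print(w2,w);rows(M,w2-p,30);rows(M,w-w2,20);rows(M,[0,0,-.03],6)"
```

```text
12.8333 q [ 0.58  0.59  0.63 -0.92  2.29  0.17] pos [0.5627 0.2005 0.5527] F [-0.  -0.2 -0.4]
[[ 0.06   0.996 -0.062]
 [ 0.65  -0.086 -0.755]
 [-0.757  0.005 -0.653]]
edge off [-0.00021866 -0.00393781 -0.02452439] press TCP [ 0.5594721  -0.09624664  0.28052439]
[ 0.56688284 -0.0056647   0.40888249] [ 0.5594721  -0.09624664  0.33052439]
9 x [-2.8  2.3 27.7]
7 x [ 0.   0.  17.1]
5 x [ 4.5 -0.   3.9]
```

```bash
python3 -c "
from h import *
p,M=st()
t=np.array([.5595,-.0962,.2805]);w=t+[0,0,.025]; w2=w-M[:,2]*.12
rows(M,w2-p,32);rows(M,w-w2,20);rows(M,[0,0,-.02],4)"
```

```text
12.8333 q [ 0.58  0.59  0.63 -0.92  2.29  0.17] pos [0.5627 0.2005 0.5527] F [-0.  -0.2 -0.4]
[[ 0.06   0.996 -0.062]
 [ 0.65  -0.086 -0.755]
 [-0.757  0.005 -0.653]]
9 x [-0.7  2.3 29.5]
7 x [ 0.   0.  17.1]
5 x [ 3.  -0.   2.6]
```

Request:
{"op": "play_rows", "data": {"plan": "-0.7 2.3 29.5 0; -0.7 2.3 29.5 0; -0.7 2.3 29.5 0; -0.7 2.3 29.5 0; -0.7 2.3 29.5 0; -0.7 2.3 29.5 0; -0.7 2.3 29.5 0; -0.7 2.3 29.5 0; -0.7 2.3 29.5 0; 0 0 0 0"}}

```text
time_s: 13.67
eef_pos: [0.5652, -0.0089, 0.3813]
tcp_rot: [0.282, 0.671, 0.613, -0.308]
ft_force: [-0.4, -0.1, -0.2]
grip_width: 0.0008
grip_force: 0.0
```

```bash
python3 -c "
from h import *
p,M=st()
t=np.array([.5595,-.0962,.2805]);w=t+[0,0,.025];rows(M,w-p,17)
import cv2
im=r.get_image('wrist')[:,:,::-1];s=r.get_image('scene')[:,:,::-1][110:250,180:320]
cv2.imwrite('pics/s2.png',np.hstack([cv2.resize(im,(400,300)),cv2.resize(s,(300,300),interpolation=cv2.INTER_CUBIC)]))"
```

```text
13.6667 q [ 0.3   0.48  1.27 -0.79  1.73  0.4 ] pos [ 0.5652 -0.0089  0.3813] F [-0.4 -0.1 -0.2]
[[ 0.059  0.996 -0.067]
 [ 0.649 -0.089 -0.756]
 [-0.759  0.001 -0.652]]
7 x [ 0.1  0.3 16.5]
```

View pics/s2.png

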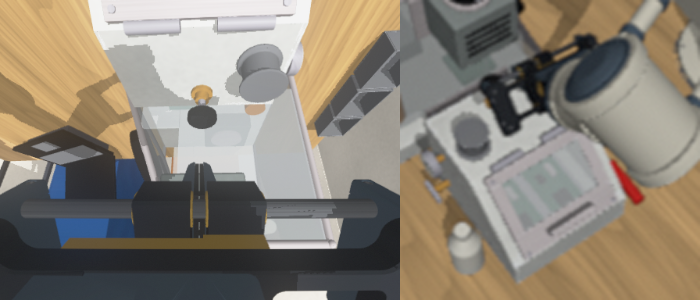

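The wrist view has the closed tips at (198,195) in line with the knob at (202,117), and the reel well clear. I'll advance, then press down.

Request:
{"op": "play_rows", "data": {"plan": "0 0.3 16.5 0; 0 0.3 16.5 0; 0 0.3 16.5 0; 0 0.3 16.5 0; 0 0.3 16.5 0; 0 0.3 16.5 0; 0 0.3 16.5 0; 0 0 0 0"}}

```text
time_s: 14.43
eef_pos: [0.5613, -0.0936, 0.308]
tcp_rot: [0.283, 0.67, 0.614, -0.306]
ft_force: [0.2, 0.0, -1.0]
grip_width: 0.0001
grip_force: 0.0
```

Request:
{"op": "play_rows", "data": {"plan": "3 0 2.6 0; 3 0 2.6 0; 3 0 2.6 0; 0 0 0 0"}}

```text
time_s: 14.77
eef_pos: [0.5617, -0.0922, 0.2964]
tcp_rot: [0.283, 0.669, 0.615, -0.306]
ft_force: [-0.3, 1.0, 0.6]
grip_width: 0.0002
grip_force: 0.0
```

Request:
{"op": "play_rows", "data": {"plan": "3 0 2.6 0; 3 0 2.6 0; 0 0 0 0"}}

```text
time_s: 15.02
eef_pos: [0.5614, -0.0928, 0.2882]
tcp_rot: [0.283, 0.669, 0.615, -0.306]
ft_force: [0.1, -0.3, -0.4]
grip_width: 0.0004
grip_force: 0.0
```

Request:
{"op": "play_rows", "data": {"plan": "1.7 0 4.1 0; 3 0 2.6 0; 0 0 0 0"}}

```text
time_s: 15.27
eef_pos: [0.5615, -0.0952, 0.2809]
tcp_rot: [0.283, 0.669, 0.615, -0.306]
ft_force: [1.3, 1.5, 6.2]
grip_width: 0.0
grip_force: 2.8
```

Request:
{"op": "play_rows", "data": {"plan": "3 0 2.6 0; 0 0 0 0; 0 0 0 0"}}

```text
time_s: 15.52
eef_pos: [0.5617, -0.0953, 0.2798]
tcp_rot: [0.285, 0.669, 0.614, -0.306]
ft_force: [-6.7, 8.3, 32.6]
grip_width: 0.0004
grip_force: 16.2
```

Request:
{"op": "play_rows", "data": {"plan": "0.5 0 0.5 0; 0 0 0 0; 0 0 0 0; 0 0 0 0"}}

```text
time_s: 15.85
eef_pos: [0.5618, -0.0954, 0.2797]
tcp_rot: [0.285, 0.669, 0.614, -0.306]
ft_force: [-7.3, 10.7, 38.2]
grip_width: 0.0004
grip_force: 19.2
```

```bash
python3 -c "
from h import *
p,M=st();s=r.get_state();print(s['torque'])
F=s['ft_force'];T=s['torque'];print('r min',np.cross(F,T)/(F@F))
import cv2
im=r.get_image('wrist')[:,:,::-1][60:270,130:410]
cv2.imwrite('pics/s3.png',cv2.resize(im,(800,600),interpolation=cv2.INTER_CUBIC))"
```

```text
15.85 q [ 0.17  0.54  1.48 -0.84  1.45  0.5 ] pos [ 0.5618 -0.0954  0.2797] F [-7.3 10.7 38.2]
[[ 0.058  0.997 -0.06 ]
 [ 0.647 -0.083 -0.758]
 [-0.76   0.006 -0.65 ]]
[-3.18208406  1.47021663 -1.25750079]
r min [-0.04279367 -0.08042927  0.01425416]
```

View pics/s3.png

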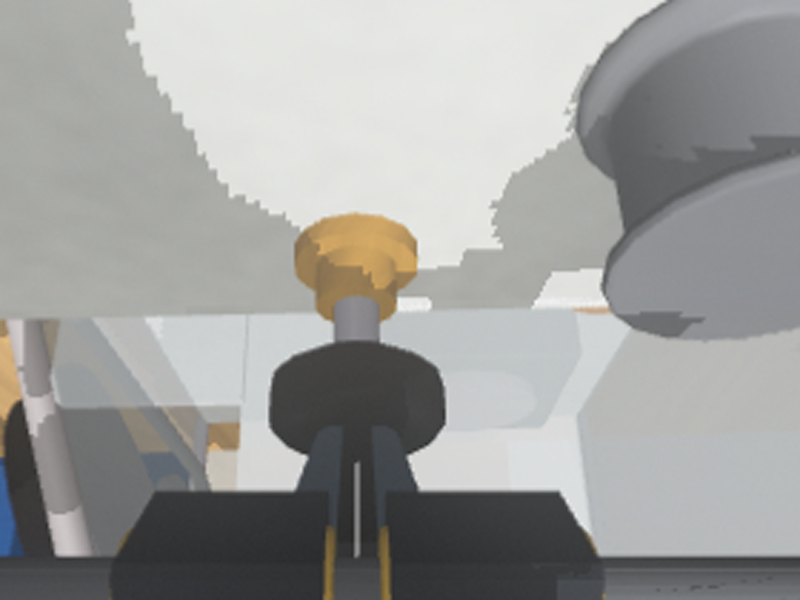

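The tips sit on the knob with 38 N and no more travel, so the gate is home. Now lift off, back away and twist back for the pull.

Request:
{"op": "play_rows", "data": {"plan": "-4 0 -3.5 0; 0 0 -20 0; 0 0 -20 0; 0 0 -20 0; 0 0 -20 0; 0 0 -20 7; 0 0 -20 7; 0 0 -15 7; 0 0 -15 7; 0 0 0 7"}}

```text
time_s: 16.73
eef_pos: [0.5713, 0.0201, 0.3809]
tcp_rot: [0.363, 0.824, 0.383, -0.205]
ft_force: [0.1, 0.5, 0.2]
grip_width: 0.0002
grip_force: 0.0
```

Request:
{"op": "play_rows", "data": {"plan": "0 0 0 7; 0 0 0 7; 0 0 0 7; 0 0 0 7; 0 0 0 7; 0 0 0 7; 0 0 0 7; 0 0 0 6; 0 0 0 0", "gripper": 0.5}}

```text
time_s: 17.48
eef_pos: [0.5706, 0.0182, 0.3792]
tcp_rot: [0.417, 0.908, -0.041, -0.015]
ft_force: [1.2, 1.4, -1.0]
grip_width: 0.0453
grip_force: 0.0
```

```bash
python3 -c "
from h import *
p,M=st()
pl=np.array([.5697,.1232,.1144]);t=pl-.010*M[:,2];w=t-.1*M[:,2]
rows(M,w-p,30);rows(M,t-w,15)"
```

```text
17.4833 q [ 0.34  0.51  1.24 -0.78  1.76  1.99] pos [0.5706 0.0182 0.3792] F [ 1.2  1.4 -1. ]
[[ 0.996 -0.061 -0.062]
 [-0.087 -0.649 -0.755]
 [ 0.006  0.758 -0.652]]
9 x [ -1.3 -29.9  -1.8]
7 x [-0.   0.  14.3]
```

Request:
{"op": "play_rows", "data": {"plan": "-1.3 -30 -1.8 0; -1.3 -30 -1.8 0; -1.3 -30 -1.8 0; -1.3 -30 -1.8 0; -1.3 -30 -1.8 0; -1.3 -30 -1.8 0; -1.3 -30 -1.8 0; -1.3 -30 -1.8 0; -1.3 -30 -1.8 0; 0 0 0 0"}}

```text
time_s: 18.32
eef_pos: [0.5737, 0.2097, 0.1807]
tcp_rot: [0.417, 0.908, -0.034, -0.019]
ft_force: [-0.2, 0.2, -1.0]
grip_width: 0.0457
grip_force: 0.0
```

```bash
python3 -c "
from h import *
p,M=st()
pl=np.array([.5697,.1232,.1144]);t=pl-.010*M[:,2]
rows(M,t-p,15)
import cv2
im=r.get_image('wrist')[:,:,::-1]
c=r.get_calibration('wrist');X=c['mount'];Q=[pl,pl+.014*np.array([0,.703,.711])]
print([ (lambda v:(c['fx']*v[0]/v[2]+c['cx'],c['fy']*v[1]/v[2]+c['cy']))(X[:3,:3].T@(M.T@(q-p)-X[:3,3])) for q in Q])
cv2.imwrite('pics/s4.png',cv2.resize(im,(768,576),interpolation=cv2.INTER_CUBIC))"
```

```text
18.3167 q [ 0.58  0.84  1.14 -0.65  1.75  2.31] pos [0.5737 0.2097 0.1807] F [-0.2  0.2 -1. ]
[[ 0.997 -0.046 -0.063]
 [-0.078 -0.649 -0.756]
 [-0.006  0.759 -0.651]]
7 x [ 0.4  0.9 14.1]
[(np.float64(260.51780955013743), np.float64(188.77680799137266)), (np.float64(262.0335666084968), np.float64(193.53640514371168))]
```

View pics/s4.png

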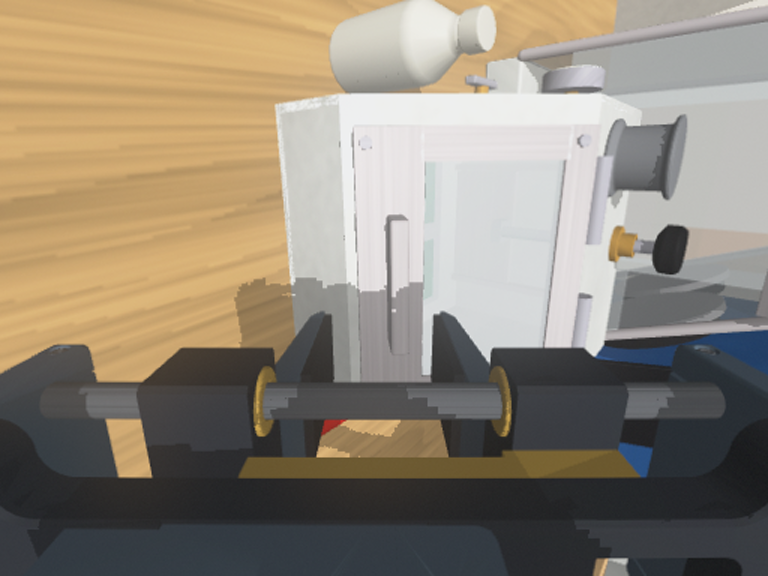

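The pull spans (399,215) to (399,352), centred within a few pixels of where I predicted (393,290), and it lies between the open fingers. Advance and grip.

Request:
{"op": "play_rows", "data": {"plan": "0.4 1 14 0; 0.4 1 14 0; 0.4 1 14 0; 0.4 1 14 0; 0.4 1 14 0; 0.4 1 14 0; 0.4 1 14 0; 0 0 0 0"}}

```text
time_s: 19.03
eef_pos: [0.5716, 0.127, 0.1276]
tcp_rot: [0.416, 0.908, -0.038, -0.017]
ft_force: [-0.8, 0.1, 0.2]
grip_width: 0.0457
grip_force: 0.0
```

Request:
{"op": "play_rows", "data": {"plan": "0 0 0 0; 0 0 0 0; 0 0 0 0; 0 0 0 0; 0 0 0 0", "gripper": 0, "newtons": 25}}

```text
time_s: 19.45
eef_pos: [0.5715, 0.1288, 0.1263]
tcp_rot: [0.416, 0.909, -0.038, -0.016]
ft_force: [1.5, 19.3, -23.8]
grip_width: 0.0156
grip_force: 14.8
```

```bash
python3 -c "
from h import *
p,M=st()
g=np.load('p.npy')
from math import *
u=lambda f:np.array([cos(.78-f),0,sin(.78-f)])
n=lambda f:np.array([-sin(.78-f),0,cos(.78-f)])
H=np.array([-.01,0,.2])-.004*u(0)+.005*n(0)
P=lambda f:G(g,H-.142*u(f)+.019*n(f))[0]
fs=np.linspace(0,1.04,27)
for a,b in zip(fs,fs[1:]):print(round(b,2),(M.T@(P(b)-P(a))*1000).round(1),P(b).round(3))"
```

```text
19.45 q [ 0.49  0.84  1.31 -0.69  1.55  2.36] pos [0.5715 0.1288 0.1263] F [  1.5  19.3 -23.8]
[[ 0.997 -0.055 -0.061]
 [-0.082 -0.652 -0.754]
 [ 0.002  0.757 -0.654]]
0.04 [-0.1  1.3 -5.6] [0.57  0.127 0.119]
0.08 [-0.1  1.5 -5.5] [0.57  0.13  0.124]
0.12 [-0.1  1.8 -5.5] [0.57  0.133 0.129]
0.16 [-0.1  2.  -5.4] [0.57  0.136 0.134]
0.2 [-0.1  2.2 -5.3] [0.57  0.138 0.139]
0.24 [-0.1  2.4 -5.2] [0.571 0.14  0.144]
0.28 [-0.1  2.6 -5.1] [0.571 0.143 0.149]
0.32 [-0.1  2.8 -5. ] [0.571 0.145 0.155]
0.36 [-0.1  3.  -4.9] [0.571 0.146 0.16 ]
0.4 [-0.   3.2 -4.8] [0.571 0.148 0.166]
0.44 [-0.   3.4 -4.6] [0.571 0.149 0.171]
0.48 [-0.   3.6 -4.5] [0.571 0.15  0.177]
0.52 [-0.   3.7 -4.3] [0.571 0.151 0.183]
0.56 [-0.   3.9 -4.2] [0.571 0.152 0.188]
0.6 [-0.   4.1 -4. ] [0.571 0.152 0.194]
0.64 [ 0.   4.2 -3.9] [0.571 0.152 0.2  ]
0.68 [ 0.   4.4 -3.7] [0.571 0.152 0.205]
0.72 [ 0.   4.5 -3.5] [0.571 0.152 0.211]
0.76 [ 0.   4.7 -3.3] [0.571 0.151 0.217]
0.8 [ 0.   4.8 -3.1] [0.571 0.15  0.223]
0.84 [ 0.   4.9 -2.9] [0.571 0.15  0.228]
0.88 [ 0.1  5.  -2.7] [0.571 0.148 0.234]
0.92 [ 0.1  5.1 -2.5] [0.571 0.147 0.239]
0.96 [ 0.1  5.2 -2.3] [0.571 0.145 0.245]
1.0 [ 0.1  5.3 -2.1] [0.571 0.143 0.25 ]
1.04 [ 0.1  5.4 -1.9] [0.571 0.141 0.256]
```

Request:
{"op": "play_rows", "data": {"plan": "0 -2 0 0; 0 0 0 0; 0 0 0 0"}}

```text
time_s: 19.7
eef_pos: [0.5715, 0.1295, 0.1254]
tcp_rot: [0.417, 0.908, -0.038, -0.016]
ft_force: [2.3, -1.5, 2.5]
grip_width: 0.0135
grip_force: 25.0
```

Gripped at 25 N with the side load gone. Now follow the arc, starting with the first 0.4 rad.

Request:
{"op": "play_rows", "data": {"plan": "0 1.3 -5.6 0; 0 1.5 -5.5 0; 0 1.8 -5.5 0; 0 2 -5.4 0; 0 2.2 -5.3 0"}}

```text
time_s: 20.12
eef_pos: [0.5722, 0.1443, 0.1491]
tcp_rot: [0.416, 0.908, -0.038, -0.017]
ft_force: [-0.0, -6.1, -9.4]
grip_width: 0.017
grip_force: 25.3
```

Request:
{"op": "play_rows", "data": {"plan": "0 2.4 -5.2 0; 0 2.6 -5.1 0; 0 2.8 -5 0; 0 3 -4.9 0; 0 3.2 -4.8 0"}}

```text
time_s: 20.53
eef_pos: [0.5729, 0.1553, 0.1763]
tcp_rot: [0.416, 0.909, -0.038, -0.017]
ft_force: [-6.0, 8.2, -13.2]
grip_width: 0.0206
grip_force: 26.0
```

```bash
python3 -c "
from h import *
p,M=st()
import cv2
im=r.get_image('wrist')[:,:,::-1]
s=r.get_image('scene')[:,:,::-1][130:270,180:320]
cv2.imwrite('pics/s5.png',np.hstack([cv2.resize(im,(400,300)),cv2.resize(s,(300,300),interpolation=cv2.INTER_CUBIC)]))"
```

```text
20.5333 q [ 0.52  0.8   1.24 -0.68  1.66  2.31] pos [0.5729 0.1553 0.1763] F [ -6.    8.2 -13.2]
[[ 0.997 -0.054 -0.062]
 [-0.083 -0.651 -0.754]
 [ 0.     0.757 -0.654]]
```

View pics/s5.png

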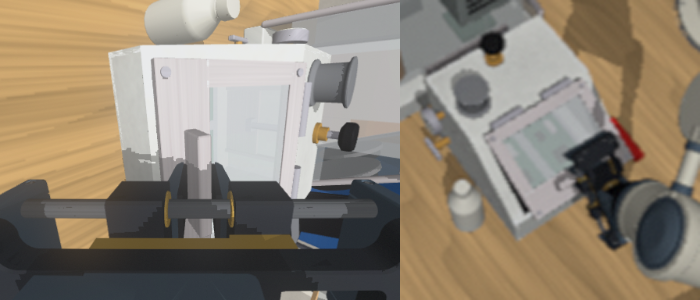

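The door is opening: the lifted frame edge shows around (185,100) in the wrist view, and the finger gap widens as the rail turns. Continue.

Request:
{"op": "play_rows", "data": {"plan": "0 3.4 -4.6 0; 0 3.6 -4.5 0; 0 3.7 -4.3 0; 0 3.9 -4.2 0; 0 4.1 -4 0; 0 4.2 -3.9 0; 0 4.4 -3.7 0; 0 4.5 -3.5 0", "newtons": 20}}

```text
time_s: 21.3
eef_pos: [0.5735, 0.1625, 0.2214]
tcp_rot: [0.413, 0.91, -0.037, -0.016]
ft_force: [-6.9, 41.7, -9.7]
grip_width: 0.0244
grip_force: 26.5
```

Request:
{"op": "play_rows", "data": {"plan": "0 4.7 -3.3 0; 0 4.8 -3.1 0; 0 4.9 -2.9 0; 0 5 -2.7 0; 0 5.1 -2.5 0; 0 5.2 -2.3 0"}}

```text
time_s: 21.8
eef_pos: [0.5735, 0.1583, 0.2557]
tcp_rot: [0.411, 0.911, -0.036, -0.014]
ft_force: [-7.7, 65.2, 5.4]
grip_width: 0.0299
grip_force: 35.8
```

Request:
{"op": "play_rows", "data": {"plan": "0 5.3 -2.1 0; 0 5.4 -1.9 0; 0 3 -1 0; 0 0 0 0"}}

```text
time_s: 22.13
eef_pos: [0.5735, 0.1541, 0.2706]
tcp_rot: [0.41, 0.911, -0.037, -0.013]
ft_force: [-7.8, 77.4, 14.4]
grip_width: 0.0327
grip_force: 41.8
```

```bash
python3 -c "
from h import *
p,M=st()
import cv2
im=r.get_image('wrist')[:,:,::-1]
s=r.get_image('scene')[:,:,::-1][110:270,180:340]
cv2.imwrite('pics/s6.png',np.hstack([cv2.resize(im,(360,400)),cv2.resize(s,(400,400),interpolation=cv2.INTER_CUBIC)]))"
```

```text
22.1333 q [ 0.52  0.69  1.18 -0.69  1.77  2.2 ] pos [0.5735 0.1541 0.2706] F [-7.8 77.4 14.4]
[[ 0.997 -0.056 -0.053]
 [-0.077 -0.661 -0.747]
 [ 0.007  0.749 -0.663]]
```

View pics/s6.png

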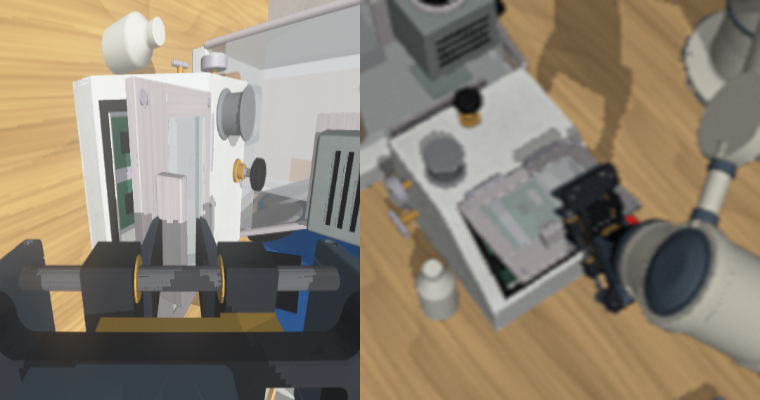

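The door is nearly horizontal, but the load toward +y is 77 N, probably a fingertip on the door face. I'll back off that way and look.

Request:
{"op": "play_rows", "data": {"plan": "0 -1.6 -2 0; 0 -1.6 -2 0; 0 0 0 0"}}

```text
time_s: 22.48
eef_pos: [0.5737, 0.1564, 0.2704]
tcp_rot: [0.413, 0.91, -0.037, -0.014]
ft_force: [-4.2, 45.9, 9.6]
grip_width: 0.0245
grip_force: 39.2
```

```bash
python3 -c "
from h import *
p,M=st()
# door edge angle from scene pixels: predict lower-edge corners of door for angles
g=np.load('p.npy');from math import *
for f in(.7,.8,.9,1.0):
    u=np.array([cos(.78-f),0,sin(.78-f)]);n=np.array([-u[2],0,u[0]])
    H=np.array([-.01,0,.2])-.004*np.array([cos(.78),0,sin(.78)])+.005*np.array([-sin(.78),0,cos(.78)])
    print(f,((proj('scene',G(g,[H+[0,.1,0]-.168*u+.005*n,H+[0,.045,0]-.142*u+.033*n]))-[180,110])*2.5+[360,0]).round())"
```

```text
22.4833 q [ 0.52  0.7   1.17 -0.69  1.78  2.2 ] pos [0.5737 0.1564 0.2704] F [-4.2 45.9  9.6]
[[ 0.997 -0.056 -0.056]
 [-0.079 -0.655 -0.751]
 [ 0.005  0.753 -0.658]]
0.7 [[525. 297.]
 [548. 253.]]
0.8 [[525. 292.]
 [547. 246.]]
0.9 [[524. 286.]
 [545. 239.]]
1.0 [[522. 278.]
 [542. 231.]]
```

Request:
{"op": "play_rows", "data": {"plan": "0 -2.6 -3 0; 0 0 0 0; 0 3 -2.6 0; 0 3 -2.6 0; 0 0 0 0"}}

```text
time_s: 22.9
eef_pos: [0.574, 0.1585, 0.2779]
tcp_rot: [0.414, 0.909, -0.037, -0.015]
ft_force: [1.2, 27.1, -1.5]
grip_width: 0.0103
grip_force: 20.3
```

Request:
{"op": "play_rows", "data": {"plan": "0 3 -2.6 0; 0 0 0 0"}}

```text
time_s: 23.07
eef_pos: [0.5741, 0.1593, 0.2813]
tcp_rot: [0.413, 0.91, -0.037, -0.015]
ft_force: [1.8, 32.8, -6.2]
grip_width: 0.0036
grip_force: 20.1
```

The grip has slipped off the rail's corner. I'll retreat straight back and measure the door angle from the images with code, since I've used my viewing allowance.

Request:
{"op": "play_rows", "data": {"plan": "0 0 -8 0; 0 0 -15 0; 0 0 -30 0; 0 0 -40 0; 0 0 -40 0; 0 0 -40 0; 0 0 0 0"}}

```text
time_s: 23.65
eef_pos: [0.584, 0.2911, 0.3997]
tcp_rot: [0.414, 0.909, -0.039, -0.013]
ft_force: [0.1, -0.9, -0.2]
grip_width: 0.0005
grip_force: 0.0
```

```bash
cat > ang.py <<'E'
from h import *
from math import *
p,M=st();g=np.load('p.npy')
c0,s0=cos(.78),sin(.78);H=np.array([-.01-.004*c0-.005*s0,0,.2-.004*s0+.005*c0])
def pts(f):
    u=np.array([cos(.78-f),0,sin(.78-f)]);n=np.array([-u[2],0,u[0]])
    D=lambda x,y,z:H+x*u+[0,y,0]+z*n
    L=[]
    for z in(.005,-.005): L+=[(D(-.168,-.1,z),D(-.168,.1,z)),(D(0,.1,z),D(-.168,.1,z)),(D(0,-.1,z),D(-.168,-.1,z))]
    L+=[(D(-.136,-.045,.033),D(-.136,.045,.033)),(D(-.148,-.045,.033),D(-.148,.045,.033)),(D(-.148,-.045,.005),D(-.148,.045,.005))]
    return L
for n in("scene","top"):
    im=cv2.cvtColor(r.get_image(n),cv2.COLOR_RGB2GRAY).astype(np.float32);cv2.imwrite(f'pics/x_{n}.png',im)
    im=cv2.GaussianBlur(im,(0,0),.8);gx=cv2.Sobel(im,5,1,0);gy=cv2.Sobel(im,5,0,1)
    out=[]
    for f in np.arange(.5,1.15,.05):
        sc=[]
        for a,b in pts(f):
            q=proj(n,G(g,a+np.linspace(.05,.95,40)[:,None]*(b-a))).astype(np.float32)
            d=q[-1]-q[0];d/=np.linalg.norm(d);nx,ny=-d[1],d[0]
            S=lambda I:cv2.remap(I,q[:,0].copy(),q[:,1].copy(),1).ravel()
            sc.append(abs((S(gx)*nx+S(gy)*ny)).mean())
        out.append((round(f,2),round(float(np.mean(sc)),1),np.round(sc).astype(int).tolist()))
    print(n,*out,sep="\n")
E
python3 ang.py
```

```text
23.65 q [ 0.66  0.76  0.68 -0.76  2.19  2.02] pos [0.584  0.2911 0.3997] F [ 0.1 -0.9 -0.2]
[[ 0.997 -0.06  -0.055]
 [-0.081 -0.654 -0.752]
 [ 0.009  0.754 -0.657]]
scene
(np.float64(0.5), 73.8, [6, 71, 19, 6, 50, 28, 73, 135, 276])
(np.float64(0.55), 57.4, [11, 87, 19, 6, 47, 24, 27, 68, 228])
(np.float64(0.6), 63.2, [22, 104, 21, 9, 57, 22, 8, 200, 125])
(np.float64(0.65), 58.4, [42, 124, 22, 19, 72, 23, 14, 172, 37])
(np.float64(0.7), 73.0, [71, 146, 21, 37, 91, 23, 35, 70, 164])
(np.float64(0.75), 81.4, [78, 168, 17, 65, 114, 21, 49, 12, 208])
(np.float64(0.8), 72.8, [28, 188, 14, 81, 141, 18, 26, 16, 145])
(np.float64(0.85), 83.2, [192, 203, 18, 34, 169, 13, 20, 44, 56])
(np.float64(0.9), 100.7, [199, 205, 26, 161, 195, 14, 58, 38, 10])
(np.float64(0.95), 90.7, [74, 188, 30, 224, 212, 22, 37, 14, 15])
(np.float64(1.0), 83.8, [149, 157, 28, 36, 210, 30, 42, 60, 42])
(np.float64(1.05), 75.3, [46, 120, 23, 158, 189, 30, 23, 44, 43])
(np.float64(1.1), 46.0, [7, 87, 21, 64, 157, 26, 8, 35, 8])
top
(np.float64(0.5), 23.4, [12, 12, 28, 4, 10, 28, 44, 39, 35])
(np.float64(0.55), 22.0, [19, 13, 28, 10, 11, 28, 45, 33, 13])
(np.float64(0.6), 24.5, [24, 14, 28, 17, 12, 28, 45, 30, 23])
(np.float64(0.65), 27.9, [29, 16, 28, 24, 12, 28, 44, 30, 40])
(np.float64(0.7), 30.1, [33, 18, 28, 28, 13, 28, 42, 34, 47])
(np.float64(0.75), 31.4, [35, 19, 28, 32, 15, 28, 36, 41, 49])
(np.float64(0.8), 31.6, [36, 22, 28, 34, 17, 28, 22, 48, 49])
(np.float64(0.85), 32.4, [35, 24, 28, 36, 19, 28, 26, 47, 49])
(np.float64(0.9), 31.3, [35, 25, 28, 36, 21, 28, 35, 26, 47])
(np.float64(0.95), 30.4, [32, 27, 28, 35, 23, 28, 42, 18, 40])
(np.float64(1.0), 28.2, [28, 28, 29, 33, 25, 28, 18, 44, 21])
(np.float64(1.05), 26.8, [24, 28, 29, 29, 27, 29, 39, 22, 15])
(np.float64(1.1), 32.7, [16, 27, 29, 25, 27, 29, 72, 32, 38])[ WARN:0@1.043] global loadsave.cpp:1063 imwrite_ Unsupported depth image for selected encoder is fallbacked to CV_8U.
```

The edge fit gives about 0.9 rad, short of the stop. I'll go under the door's lower edge with the closed fingers and lift it to the stop.

```bash
python3 - <<'E'
from h import *
p,M=st();g=np.load('p.npy');o=M@np.array([0,.0135,.003])
W=[G(g,c)[0]-o for c in((-.25,0,.185),(-.188,0,.185),(-.188,0,.215),(-.184,0,.245))]
for a,b,s in zip([p]+W,W,(35,15,6,4)):print(b.round(3),end=" ");rows(M,b-a,s)
E
```

```text
23.75 q [ 0.66  0.76  0.7  -0.76  2.18  2.02] pos [0.5839 0.2874 0.3954] F [-0.3 -0.6 -0.8]
[[ 0.997 -0.057 -0.059]
 [-0.082 -0.651 -0.755]
 [ 0.004  0.757 -0.653]]
[0.576 0.253 0.177] 7 x [ -0.8 -20.4  24.1]
[0.573 0.192 0.177] 5 x [0.4 8.1 9.4]
[0.573 0.192 0.207] 5 x [ 0.   4.5 -3.9]
[0.573 0.188 0.237] 8 x [ 0.   3.2 -2.1]
```

Request:
{"op": "play_rows", "data": {"plan": "-0.8 -20.5 24 0; -0.8 -20.5 24 0; -0.8 -20.5 24 0; -0.8 -20.5 24 0; -0.8 -20.5 24 0; -0.8 -20.5 24 0; -0.8 -20.5 24 0; 0 0 0 0"}}

```text
time_s: 24.42
eef_pos: [0.5734, 0.25, 0.1704]
tcp_rot: [0.419, 0.907, -0.037, -0.021]
ft_force: [-0.6, -1.3, -1.1]
grip_width: 0.0007
grip_force: 0.0
```

Request:
{"op": "play_rows", "data": {"plan": "0.4 8 9.5 0; 0.4 8 9.5 0; 0.4 8 9.5 0; 0.4 8 9.5 0; 0.4 8 9.5 0; 0 0 0 0"}}

```text
time_s: 24.92
eef_pos: [0.5728, 0.1888, 0.1771]
tcp_rot: [0.417, 0.908, -0.039, -0.017]
ft_force: [0.5, -0.5, 0.2]
grip_width: 0.0006
grip_force: 0.0
```

Request:
{"op": "play_rows", "data": {"plan": "0 4.5 -4 0; 0 4.5 -4 0; 0 4.5 -4 0; 0 4.5 -4 0; 0 0 0 0"}}

```text
time_s: 25.33
eef_pos: [0.5733, 0.1922, 0.2009]
tcp_rot: [0.416, 0.908, -0.038, -0.015]
ft_force: [-0.6, 0.6, -0.3]
grip_width: 0.0006
grip_force: 0.0
```

Request:
{"op": "play_rows", "data": {"plan": "0 3.5 -2.2 0; 0 3.5 -2.2 0; 0 3.5 -2.2 0; 0 0 0 0"}}

```text
time_s: 25.67
eef_pos: [0.5728, 0.1897, 0.2123]
tcp_rot: [0.416, 0.908, -0.038, -0.016]
ft_force: [0.5, 0.2, 0.5]
grip_width: 0.0001
grip_force: 0.0
```

Request:
{"op": "play_rows", "data": {"plan": "0 3.2 -2.1 0; 0 3.2 -2.1 0; 0 0 0 0"}}

```text
time_s: 25.92
eef_pos: [0.5727, 0.1886, 0.2198]
tcp_rot: [0.416, 0.908, -0.038, -0.016]
ft_force: [-0.2, -0.7, 0.1]
grip_width: 0.0006
grip_force: 0.0
```

Request:
{"op": "play_rows", "data": {"plan": "0 3.2 -2.1 0; 0 3.2 -2.1 0; 0 0 0 0"}}

```text
time_s: 26.17
eef_pos: [0.5727, 0.1877, 0.2275]
tcp_rot: [0.416, 0.908, -0.038, -0.016]
ft_force: [-0.3, -0.1, 0.5]
grip_width: 0.0007
grip_force: 0.0
```

Request:
{"op": "play_rows", "data": {"plan": "0 3.2 -2.1 0; 0 3.2 -2.1 0; 0 0 0 0"}}

```text
time_s: 26.42
eef_pos: [0.5726, 0.1867, 0.2351]
tcp_rot: [0.416, 0.908, -0.038, -0.016]
ft_force: [0.3, 1.4, 0.4]
grip_width: 0.0004
grip_force: 0.0
```

Request:
{"op": "play_rows", "data": {"plan": "0 3 -2.3 0; 0 0 0 0"}}

```text
time_s: 26.58
eef_pos: [0.5722, 0.1871, 0.2371]
tcp_rot: [0.416, 0.909, -0.038, -0.017]
ft_force: [-0.0, 4.9, -11.7]
grip_width: 0.0006
grip_force: 5.6
```

Request:
{"op": "play_rows", "data": {"plan": "0 3 -2.3 0; 0 0 0 0"}}

```text
time_s: 26.75
eef_pos: [0.5719, 0.1878, 0.2386]
tcp_rot: [0.415, 0.909, -0.037, -0.018]
ft_force: [1.6, 10.7, -33.0]
grip_width: 0.0003
grip_force: 15.6
```

```bash
python3 ang.py 2>/dev/null | grep -v "0\.[56]"
```

```text
[[ 0.997 -0.052 -0.063]
scene
(np.float64(0.7), 74.2, [73, 142, 61, 50, 89, 46, 41, 50, 116])
(np.float64(0.75), 80.4, [75, 164, 71, 69, 112, 52, 35, 18, 128])
(np.float64(0.8), 80.0, [22, 184, 79, 78, 138, 62, 45, 20, 91])
(np.float64(0.85), 93.5, [114, 199, 77, 36, 166, 73, 92, 40, 44])
(np.float64(0.9), 103.1, [131, 201, 64, 93, 192, 78, 113, 41, 17])
(np.float64(0.95), 100.7, [73, 185, 53, 144, 208, 67, 63, 94, 20])
(np.float64(1.0), 92.3, [96, 155, 43, 50, 206, 52, 70, 118, 41])
(np.float64(1.05), 73.0, [29, 119, 33, 104, 186, 46, 37, 66, 37])
(np.float64(1.1), 56.0, [10, 86, 26, 40, 155, 42, 7, 63, 74])
top
(np.float64(0.7), 41.3, [55, 17, 58, 49, 13, 58, 38, 35, 47])
(np.float64(0.75), 42.6, [56, 19, 58, 54, 15, 58, 34, 41, 48])
(np.float64(0.8), 42.8, [56, 21, 58, 56, 17, 58, 23, 47, 49])
(np.float64(0.85), 42.4, [56, 23, 58, 56, 19, 58, 16, 47, 48])
(np.float64(0.95), 38.8, [54, 27, 58, 56, 23, 59, 19, 13, 40])
(np.float64(1.0), 39.9, [49, 29, 59, 54, 25, 59, 24, 38, 24])
(np.float64(1.05), 38.9, [40, 28, 59, 50, 27, 60, 49, 23, 13])
(np.float64(1.1), 40.3, [26, 27, 59, 42, 27, 60, 74, 16, 31])
```

The lift met 35 N of resistance within 2 mm, against the 6 N the hinge needs. The edge height also matches 1.0 rad, so the door is at its stop. Clear out downwards, then back.

Request:
{"op": "play_rows", "data": {"plan": "0 -5 4 0; 0 -7.5 6.5 0; 0 -8 -9.5 0; 0 -16 -19 0; 0 -20 -25 0; 0 -20 -25 0; 0 0 0 0; 0 0 0 0"}}

```text
time_s: 27.52
eef_pos: [0.5807, 0.2884, 0.2277]
tcp_rot: [0.417, 0.908, -0.038, -0.016]
ft_force: [0.2, 0.0, 0.2]
grip_width: 0.0005
grip_force: 0.0
```

```bash
python3 ang.py 2>/dev/null | grep -A14 scene|grep -v "0\.[56]"; python3 -c "
from h import *
p,M=st();g=np.load('p.npy')
# gate check: dark knob blob centroid in scene vs predicted
im=cv2.cvtColor(r.get_image('scene'),cv2.COLOR_RGB2GRAY);q=proj('scene',G(g,[.1,0,.245]))[0];x,y=q.astype(int)
n,l,s,c=cv2.connectedComponentsWithStats((im[y-12:y+13,x-12:x+13]<50).astype(np.uint8));print(q,[(s[i,4],c[i]+[x-12,y-12]) for i in range(1,n)])"
```

```text
scene
(np.float64(0.7), 77.4, [57, 144, 36, 29, 90, 36, 32, 59, 215])
(np.float64(0.75), 81.5, [71, 167, 30, 52, 113, 32, 36, 4, 228])
(np.float64(0.8), 71.2, [16, 187, 28, 72, 139, 25, 17, 15, 142])
(np.float64(0.85), 75.4, [129, 201, 29, 33, 168, 21, 17, 35, 45])
(np.float64(0.9), 84.0, [130, 203, 32, 105, 194, 21, 44, 24, 3])
(np.float64(0.95), 86.4, [134, 186, 33, 151, 210, 24, 11, 14, 15])
(np.float64(1.0), 88.5, [164, 156, 34, 93, 208, 28, 35, 44, 34])
(np.float64(1.05), 72.1, [35, 119, 35, 183, 188, 30, 11, 20, 28])
(np.float64(1.1), 45.3, [5, 86, 38, 54, 156, 31, 7, 26, 5])
top
27.6167 q [ 0.66  0.87  0.92 -0.64  1.94  2.26] pos [0.5807 0.2866 0.228 ] F [-0.3 -0.1 -0.3]
[[ 0.997 -0.056 -0.062]
 [-0.083 -0.649 -0.756]
 [ 0.002  0.759 -0.652]]
[223.36897827 149.42455129] [(np.int32(85), array([222.45882353, 149.72941176]))]
```

The door stands at 0.9–1.0 rad, the knob is at its shut position to within a pixel, and the robot touches nothing. Handing in.

```bash
python3 -c "
from workcell import r
print(r.hand_in())"
```

```text
the job is handed in; nothing more can be done
None
```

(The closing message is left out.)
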